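# Square a wafer against the alignment bar of its jig and clamp it

### The job

The wafer in the alignment jig has been loaded crooked. First lift the loupe off it and stand the loupe upright on the notebook; then, pressing gently with a fingertip and leaving the wafer on its platen, turn the wafer until its flat squarely faces the alignment bar, and swing the red-knobbed cam lever fully round to its stop so that the flat is clamped flush against the bar. Leave the bottle, the jar and the adapter round the jig as they stand.

Things in the scene. Friction and masses are not known exactly. Their poses are not given: they have to be found in the camera images.
- wafer_centre (a point): Centre of the upper face of the wafer: a dark 100 mm wafer with a grid of gold dies bonded on a glass disc, together 5 mm thick, 0.1 kg, too wide to grip. Round but for one straight flat 45 mm long, 44.65 mm from the centre. Its own x axis points from the centre to the middle of the flat, z up. Loose in the jig with about 10 mm of play towards the bar, 1 mm sideways; upper face 22 mm above the bench.
- wafer_flat (a point): Middle of the wafer's flat, at the height of its upper face; axes as wafer_centre. A fingertip pressed on the wafer 25 to 30 mm from its centre and drawn in an arc round the centre turns it by friction. It may slip or shift within its play, so check the turn.
- platen (a point): Middle of the spring platen under the wafer, at the wafer's underside, 17 mm above the bench. The wafer lies on 12 slippery buttons 40 mm from this point. Pressing on the wafer within 33 mm of this point first meets about 3.5 N, then the platen sinks level, up to 5 mm at about 7.5 N, where it stops hard; pressed farther out the wafer would tip.
- bar_mid (a point): Middle of the contact line of the fixed alignment bar, 22 mm above the bench. Axes of the jig: x from the wafer towards and square to the bar, y along the bar, z up. A steel bar 100 mm long, 14 mm thick, top 28 mm above the bench; two brass buttons 19 mm either side of its middle touch the flat. With the wafer seated its flat lies here and its x axis points the same way as this one.
- jig_centre (a point): Centre of the upper face of a wafer when seated: 44.65 mm before bar_mid, same axes. The jig is a fixed aluminium plate, x -92 to +78 mm and y +-72 mm from here, top 12 mm above the bench. Steel rails at y +-51 to +-62 mm (x -37 to +25) and 8 mm stop pins at x -52, y +-35 keep the wafer in place; their tops are 24 mm above the bench.
- cam_pivot (a point): On the upright axis of the cam lever, 50 mm above the bench (the lever's top here is at 35 mm), 71.6 mm from jig_centre on the side away from the bar; axes of the jig. Closing the lever, its cam pushes the wafer to the bar and squares a flat that is already within about 5 degrees; if the round edge faces the bar the lever jams about 1.2 rad short of its stop.
- cam_lever (a joint): Angle of the cam lever: 0 open, 1.92 rad (its stop) fully closed; closes counterclockwise seen from above. It stays where it is left (friction about 1 N at the knob, a few N as the cam presses). Open, its handle points away from the bar (170 degrees clockwise from the jig's x axis, seen from above); closed, it lies beside the jig (60 degrees clockwise from that axis).
- lever_knob (a point): On the axis of the upright red knob at the lever's end, 47 mm above the bench: 14 mm thick, from 31 to 59 mm above the bench, 60 mm from cam_pivot; goes round with the lever. Below it the lever's arm is a bar 12 mm wide, 25 to 31 mm above the bench.
- loupe_centre (a point): Centre of the loupe, half-way up: a black round barrel, 33 mm across and 29 mm tall, 35 g, open at the ends, which stands upright on the wafer at the start; z along its axis.
- notebook_top (a point): Centre of the upper face of the closed dark notebook, 149 mm (its x) by 106 mm (its y), 12 mm thick, lying loose on the bench, left or right of the jig.
- bottle: Bystander: white solvent bottle with red cap, 53 mm across, 155 mm tall, standing upright close behind the bar; origin at the middle of its foot.
- jar: Bystander: white screw-top specimen jar, 47 mm across, 50 mm tall, upright beside the jig; origin at the middle of its foot.
- adapter: Bystander: gold coaxial adapter, 20 mm across, 34 mm tall, standing on end before the jig; origin at the middle of its foot.
- chip_box: Opened blue chip box with its lid folded flat, 172 mm (its x) by 130 mm (its y), 10 mm high, on the other side of the jig from the notebook; origin at the middle of its underside.
There are look-alikes about, which are no part of the job. There is more than one size of the part that bears wafer_centre; the job needs the smallest.

How it is judged:
By the outcome, as a careful person would: the job done as asked, in the order asked, and still so for the second after the job is handed in, with the robot touching nothing.
It also fails if it takes over 72 s, if anything falls off the work surface, if the arm or the gripper's body presses on something with over 40 N, if the wrist force passes 120 N, or if a joint passes its speed limit or range.

### The arm

A 6-joint arm with a two-finger parallel gripper is mounted at the origin on a cart in front of the work surface, level with it; the furniture and walls round the work are solid. World frame = base frame: x ahead of the robot, y to its left, z up, the work surface at z = 0. Lengths are in m, angles in rad, forces in N, time in s.
With the tool pointing down it reaches from about 0.25 to 0.775 m from the base axis. Payload 4 kg.
Tool frame: the origin (TCP) lies at the very end of the fingers, on their centre line; the grasp point (between the pads) lies 19 mm behind it (robot.pinch_z is the distance from the TCP to the grasp point, in m); z points along the fingers, y is the line along which they close (so a half turn about z gives the same grasp; the last joint's range is limited). The gripper opens to 94 mm and grips with 3 to 60 N. Pads are 16 mm wide; open, the fingers measure 119 mm over their backs; the gripper's body (75 mm by 177 mm) begins 78 mm behind the grasp point.
Start: joints at [-1.232, 0.087, 1.371, -0, 1.684, -0.103], TCP at [0.235, -0.497, 0.206] pointing down, gripper open.
Joint ranges: [-3.1, 3.1], [-0.76, 2.03], [0.27, 2.55], [-1.08, 4.22], [0.17, 2.65], [-2.57, 2.57]. Speed limits (rad/s): [2.79, 2.79, 3.14, 3.14, 3.14, 3.14].

### API

Orientations are given as [roll, pitch, yaw] about the fixed x, y, z axes, in that order (R = Rz(yaw) Ry(pitch) Rx(roll)).
In Python, from bench import robot gives the robot as it stands.
- The arm moves only by the tool arm_command, never from a script. Its argument "targets" is one flat list of numbers, 7 for each row, row after row: the turn, a rotation vector about the tool's x, y, z in degrees, then the shift along the tool's x, y, z in mm, then the closure, from -1 (fully open) to 1 (shut). In form: [ax, ay, az, x, y, z, hand, ax, ay, az, x, y, z, hand, ...]. A call has 1 to 20 rows; each row is the pose to reach, as a shift and turn from the pose commanded when the call began, along the tool's axes at that moment; what a row does not reach only later rows make up. A row lasts 1/10 s, in which the tool goes at most 50 mm and 8.59 degrees, less where a joint would pass 70% of its speed; a pose out of reach is approached as far as the arm can. A call with a gripper value outside its range is refused whole. The fingers move at their own pace and stop on an object; the grip force is fixed at half the most. Time passes only in rows, so rows that repeat a pose let the fingers close. It gives the time, the measured TCP pose, the force, the opening and the grip force at its end, in the units of the state.
- robot.get_obs(): the state, without advancing time (a new reading comes with each control period).
- robot.snapshot(name): name is "scene" or "side" or "wrist"; returns a dict with "color" (420x560x3 uint8, red, green, blue), "range_z" (420x560 float32, m along the optical axis (not along the pixel's ray), 0 where there is no reading), "fx", "fy", "cx", "cy" (pixels), "T" (4x4, takes a point from camera to world coordinates); the wrist camera has in their place "T_tool_cam" (4x4, takes a point from camera to tool coordinates, whose origin is the TCP and whose axes are the flange's). Camera axes: x right, y down, z forward; pixel columns grow to the right and rows downward; lengths in m; the calibration is good to about 2 mm. The wrist camera is an equidistant fisheye: a pixel r from the principal point sees the ray r / f radians off the axis. A picture is of the moment at which its call begins: read the wrist's pose just before it.
- robot.close_job(): hands the job in; it is judged then, once.
The state is a dict: "time": time; "joint_positions": joint angles; "qvel": joint speeds; "joint_torque": joint torques, N m; "tool_pos": TCP position; "ee_rot": TCP orientation; "wrist_force": force on the tool from outside, world axes, zero at the start; "wrist_torque": the same for the moment, N m; "width": finger opening in m; "finger_force": force on a finger pad.
Only numpy, scipy, OpenCV 4.12 (cv2) and the standard library are available. Lean on these libraries where they do the work, as an engineer would, in place of code of your own. Each camera call takes 0.05 s, during which the arm holds its last target. There are 200 camera calls.

## Working session

There is one attempt and no reset: what is moved stays moved. The work goes in short steps, Python scripts to look and compute and a tool call to move; the robot and the scene stay as the last step left them, time stands still between calls to the robot, and variables do not carry over. Pictures are saved under pics/ and viewed, at most 12 in all, crops included, and the job is handed in when it is done.

Besides the shell and the picture viewer there is one more tool, called after "Call:" as name(argument=value, ...), one argument or row to a line, values as JSON. arm_command: Moves the arm, as the interface text tells. Its arguments: {"type":"object","properties":{"targets":{"type":"array"}},"required":["targets"]}

```bash
mkdir -p pics; ls; python3 - <<'E'
from bench import robot
import cv2,numpy as np
o=robot.get_obs();print(o['time'],o['tool_pos'],o['ee_rot'],o['wrist_force'],o['width'])
ims=[]
for n in ("scene","side"):
    s=robot.snapshot(n);np.savez(f"pics/{n}0.npz",**s);print(n,s['fx'],s['fy'],s['cx'],s['cy'],s['T'].round(3).tolist())
    cv2.imwrite(f"pics/{n}0.png",cv2.resize(s['color'][:,:,::-1],(784,588),interpolation=cv2.INTER_CUBIC))
s=robot.snapshot("wrist");print(s['fx'],s['cx'],s['cy'],s['T_tool_cam'].round(3).tolist())
E
```

```text
pics
0.0 [ 0.23496278 -0.49668799  0.20431722] [-3.13941597e+00 -2.12870937e-04  4.41777579e-01] [-0.40638527 -1.1057989  -0.39098439] 0.09392095569416425
scene 483.42163697822866 483.42163697822866 277.4511581624679 206.63735050631234 [[-0.803, -0.444, 0.399, 0.017], [-0.596, 0.577, -0.558, 0.786], [0.018, -0.686, -0.728, 1.089], [0.0, 0.0, 0.0, 1.0]]
side 529.556400327059 529.556400327059 278.2987743098494 204.35147132864688 [[-0.966, -0.11, 0.236, 0.254], [-0.26, 0.363, -0.895, 1.151], [0.013, -0.925, -0.379, 0.556], [0.0, 0.0, 0.0, 1.0]]
325.19226210127806 278.3217070630876 211.6581253169993 [[-0.001, -0.959, -0.283, 0.082], [1.0, -0.001, 0.001, -0.0], [-0.002, -0.283, 0.959, -0.179], [0.0, 0.0, 0.0, 1.0]]
```

View pics/scene0.png

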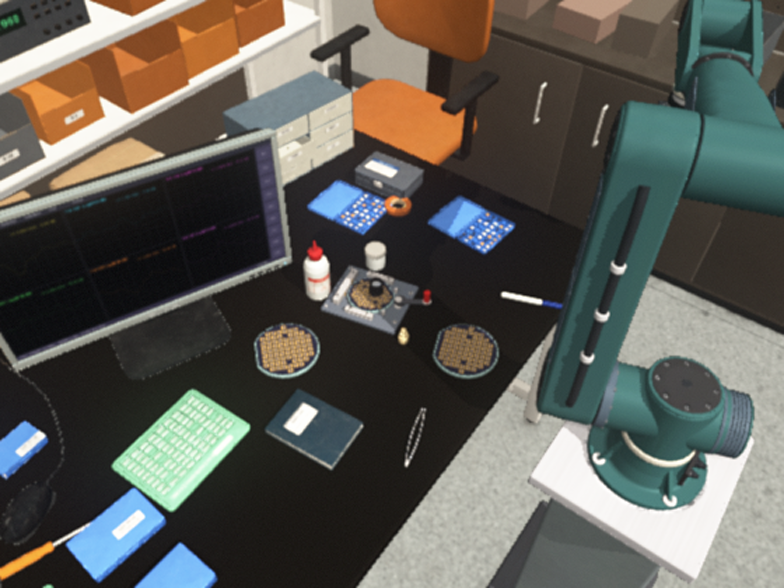

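View pics/side0.png

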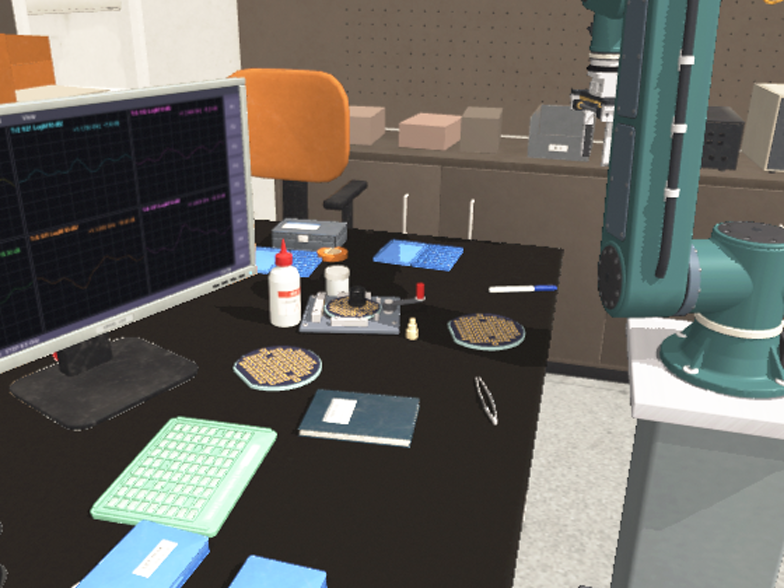

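The scene view shows the jig at about (370,298), loupe (376,287), red knob (427,297), bottle (317,275), jar (375,255), adapter (403,336) and notebook (314,428). The side view shows the same things, with the loupe at (357,297), knob (420,291) and notebook (360,417).

```bash
cat > h.py <<'E'
import numpy as np,cv2
from scipy.spatial.transform import Rotation as R
from bench import robot
def dep(s,u,v,z=None):
    "pixel -> world via range"
    z=s['range_z'][int(round(v)),int(round(u))] if z is None else z
    return (s['T']@[(u-s['cx'])/s['fx']*z,(v-s['cy'])/s['fy']*z,z,1])[:3]
def plane(s,u,v,h):
    d=s['T'][:3,:3]@[(u-s['cx'])/s['fx'],(v-s['cy'])/s['fy'],1];o=s['T'][:3,3]
    return o+d*(h-o[2])/d[2]
def cloud(s):
    v,u=np.mgrid[:420,:560];z=s['range_z']
    P=np.stack([(u-s['cx'])/s['fx']*z,(v-s['cy'])/s['fy']*z,z],-1)@s['T'][:3,:3].T+s['T'][:3,3];P[z==0]=np.nan
    return P
def tool():
    o=robot.get_obs();T=np.eye(4);T[:3,:3]=R.from_euler('xyz',o['ee_rot']).as_matrix();T[:3,3]=o['tool_pos'];return T,o
def wrist():
    T,o=tool();s=robot.snapshot('wrist');s['T']=T@s['T_tool_cam'];return s
def rect(s,h,x0,x1,y0,y1,ppm=4000):
    "orthophoto of world plane z=h: col=(y1-y)*ppm, row=(x1-x)*ppm; (x up, y left)"
    W,H=int((y1-y0)*ppm),int((x1-x0)*ppm)
    r,c=np.mgrid[:H,:W];P=np.stack([x1-r/ppm,y1-c/ppm,np.full(r.shape,h)],-1)
    q=(P-s['T'][:3,3])@s['T'][:3,:3]
    rr=np.hypot(q[...,0],q[...,1]);th=np.arctan2(rr,q[...,2]);k=th/np.maximum(rr,1e-9)
    return cv2.remap(s['color'],(s['cx']+s['fx']*k*q[...,0]).astype(np.float32),(s['cy']+s['fy']*k*q[...,1]).astype(np.float32),cv2.INTER_CUBIC)
E
python3 - <<'E'
from h import *
for n,pts in (("scene",dict(loupe=(376,283),knob=(428,293),jigc=(370,300),nb=[(303,391),(362,428),(329,466),(266,429)],wafer=(360,300),bottlecap=(315,245),jar=(375,247),adapter=(403,330),chip=(472,223))),("side",dict(loupe=(357,291),knob=(420,287),nb=[(318,391),(419,398),(411,441),(299,430)],jar=(337,271),adapter=(412,322)))):
    s=dict(np.load(f"pics/{n}0.npz"))
    for k,p in pts.items():
        for q in (p if isinstance(p,list) else [p]): print(n,k,dep(s,q[0]/1.4,q[1]/1.4).round(3), plane(s,q[0]/1.4,q[1]/1.4,.012).round(3) if k=='nb' else '')
E
```

```text
scene loupe [ 0.621 -0.013  0.045] 
scene knob [ 0.509 -0.045  0.06 ] 
scene jigc [0.615 0.015 0.019] 
scene nb [0.578 0.273 0.01 ] [0.577 0.274 0.012]
scene nb [ 0.443  0.262 -0.004] [0.437 0.27  0.012]
scene nb [0.439 0.362 0.003] [0.436 0.365 0.012]
scene nb [0.578 0.376 0.007] [0.575 0.377 0.012]
scene wafer [0.632 0.028 0.019] 
scene bottlecap [0.727 0.053 0.144] 
scene jar [ 0.688 -0.098  0.049] 
scene adapter [0.504 0.05  0.034] 
scene chip [ 0.581 -0.347  0.005] 
side loupe [ 0.618 -0.004  0.051] 
side knob [ 0.513 -0.043  0.056] 
side nb [0.588 0.281 0.013] [0.588 0.279 0.012]
side nb [0.449 0.238 0.   ] [0.444 0.257 0.012]
side nb [0.434 0.35  0.002] [0.43  0.364 0.012]
side nb [0.579 0.378 0.01 ] [0.577 0.381 0.012]
side jar [ 0.683 -0.086  0.051] 
side adapter [0.504 0.052 0.031]
```

Call:
arm_command(
  targets=[0,0,0,540,-289,-46,-0.3,0,0,0,540,-289,-46,-0.3,0,0,0,540,-289,-46,-0.3,0,0,0,540,-289,-46,-0.3,0,0,0,540,-289,-46,-0.3,0,0,0,540,-289,-46,-0.3,0,0,0,540,-289,-46,-0.3,0,0,0,540,-289,-46,-0.3,0,0,0,540,-289,-46,-0.3,0,0,0,540,-289,-46,-0.3,0,0,0,540,-289,-46,-0.3,0,0,0,540,-289,-46,-0.3,0,0,0,540,-289,-46,-0.3,0,0,0,540,-289,-46,-0.3,0,0,0,540,-289,-46,-0.3,0,0,0,540,-289,-46,-0.3],
)

```text
time: 1.75
tool_pos: [0.5989, -0.0068, 0.2515]
ee_rot: [3.141, 0.001, 0.44]
wrist_force: [-0.3, 0.5, -0.1]
width: 0.0612
finger_force: 0.0
```

```bash
python3 - <<'E'
from h import *
s=wrist();np.savez('pics/w1.npz',**s);T,o=tool();print(o['time'],o['tool_pos'],o['ee_rot'],o['width'],o['wrist_force'])
cv2.imwrite('pics/w1.png',cv2.resize(rect(s,.022,.50,.75,-.16,.15,2400),None,fx=1,fy=1)[:,:,::-1])
E
```

```text
1.8 [ 0.598991   -0.00675957  0.25169256] [3.14111053e+00 2.51037867e-04 4.39381265e-01] 0.06129167421627894 [ 0.48411695 -0.33653205 -0.74196071]
```

View pics/w1.png

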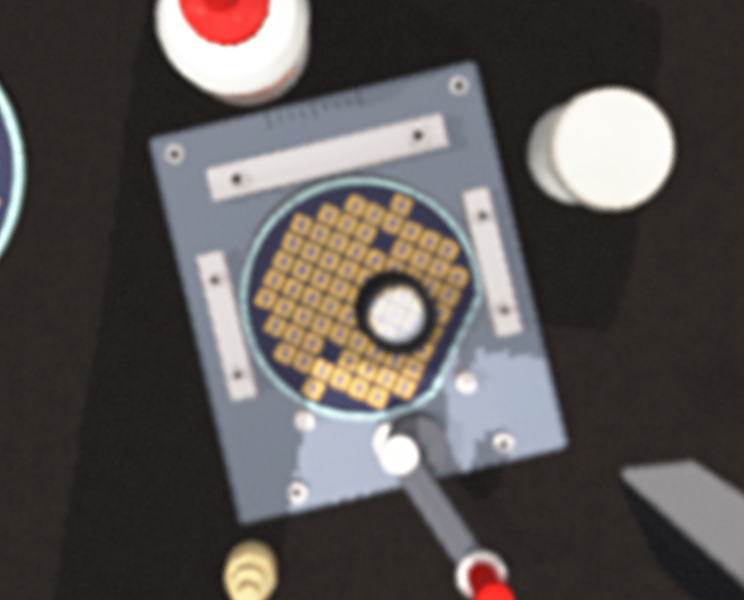

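The orthophoto (2.4 px/mm) shows the plate corners at (150,140), (475,62), (567,445) and (241,523). The wafer centre is near (361,298), its flat at the lower right near (450,362), the loupe at (397,312), the pivot at (400,455), the bottle at top left and the jar at right.

```bash
python3 - <<'E'
from h import *
s=dict(np.load('pics/w1.npz'));o=s['T'][:3,3]
print('cam',o)
def w(c,r,h):
    P=np.array([.75-r/2400,.15-c/2400,.022]);d=P-o;return (o+d*(h-o[2])/d[2])
C=[w(*p,.012) for p in((150,140),(475,62),(567,445),(241,523))]
for c in C:print(c.round(4))
m=np.mean(C,0);a=(C[0]+C[1]-C[2]-C[3])[:2];b=(C[0]+C[3]-C[1]-C[2])[:2]
ya=np.arctan2(a[1],a[0]);yb=np.arctan2(-b[0],b[1]);print(np.degrees([ya,yb]),np.hypot(*a)/2,np.hypot(*b)/2)
y=(ya+yb)/2;ux=np.array([np.cos(y),np.sin(y)]);jc=m[:2]+ux*.007;print('jig',jc,'pivot',jc-ux*.0716)
print('pivot top',w(400,455,.035),'knob low',w(480,572,.04))
# loupe: bottom ring h .022, top h .051
print('loupe top',w(397,312,.051),'mid',w(397,312,.0365))
# wafer outline: polar edge of teal rim in fine orthophoto
im=rect(s,.022,.55,.70,-.08,.08,4000);hsv=cv2.cvtColor(im,cv2.COLOR_RGB2HSV)
mk=cv2.inRange(hsv,(75,30,90),(100,255,255)); 
cv2.imwrite('pics/mk.png',mk)
v,u=np.nonzero(mk);X=.70-v/4000;Y=.08-u/4000
c=np.array([.6258,-.0004])
for it in range(4):
    th=np.arctan2(Y-c[1],X-c[0]);rr=np.hypot(X-c[0],Y-c[1])
    bins=np.degrees(th)//5;rad={b:np.percentile(rr[(bins==b)&(rr<.055)&(rr>.04)],97) for b in range(-36,36) if ((bins==b)&(rr<.055)&(rr>.04)).sum()>8}
    bb=np.radians(np.array(list(rad))*5+2.5);r=np.array(list(rad.values()));g=r>.0485
    c=c+2*np.array([np.mean((r[g]-.05)*np.cos(bb[g])),np.mean((r[g]-.05)*np.sin(bb[g]))])/1
print('wafer',c);print({int(k*5):round(v*1e3,1) for k,v in rad.items()})
E
```

```text
cam [0.67333233 0.02867994 0.43075633]
[0.6921 0.0889 0.012 ]
[ 0.7254 -0.0498  0.012 ]
[ 0.5619 -0.0891  0.012 ]
[0.5286 0.0501 0.012 ]
[13.43630959 13.47575916] 0.1680882254610907 0.1428765837753944
jig [0.63382687 0.00167426] pivot [ 0.56419238 -0.014987  ]
pivot top [ 0.56400781 -0.01522447  0.035     ] knob low [ 0.51878578 -0.04653525  0.04      ]
loupe top [ 0.62378376 -0.01228815  0.051     ] mid [ 0.62189188 -0.01385241  0.0365    ]
wafer [ 6.2586590e-01 -1.1587907e-04]
{-180: np.float64(49.5), -175: np.float64(51.3), -170: np.float64(51.0), -165: np.float64(51.2), -160: np.float64(51.5), -155: np.float64(51.4), -150: np.float64(51.5), -145: np.float64(51.5), -140: np.float64(50.1), -135: np.float64(48.0), -130: np.float64(46.6), -125: np.float64(45.4), -120: np.float64(45.8), -115: np.float64(45.8), -110: np.float64(46.4), -105: np.float64(47.4), -100: np.float64(48.0), -95: np.float64(50.2), -90: np.float64(50.0), -85: np.float64(49.6), -80: np.float64(49.5), -75: np.float64(49.3), -70: np.float64(50.0), -65: np.float64(50.5), -60: np.float64(51.1), -55: np.float64(50.9), 
[... 334 characters left out ...]
), 25: np.float64(50.3), 30: np.float64(50.0), 35: np.float64(49.9), 40: np.float64(49.9), 45: np.float64(50.2), 50: np.float64(50.2), 55: np.float64(50.0), 60: np.float64(50.2), 65: np.float64(50.3), 70: np.float64(50.5), 75: np.float64(50.7), 80: np.float64(50.6), 85: np.float64(50.7), 90: np.float64(50.4), 95: np.float64(49.9), 100: np.float64(49.7), 105: np.float64(49.8), 110: np.float64(50.2), 115: np.float64(50.6), 120: np.float64(50.6), 125: np.float64(50.6), 130: np.float64(50.6), 135: np.float64(50.8), 140: np.float64(50.8), 145: np.float64(50.5), 150: np.float64(50.2), 155: np.float64(50.9), 160: np.float64(51.2), 165: np.float64(49.2), 170: np.float64(49.2), 175: np.float64(48.7)}
```

Call:
arm_command(
  targets=[0,0,0,19,16,40,-0.1,0,0,0,19,16,80,-0.1,0,0,0,19,16,120,-0.1,0,0,0,19,16,150,-0.1,0,0,0,19,16,175,-0.1,0,0,0,19,16,195,-0.1,0,0,0,19,16,210,-0.1,0,0,0,19,16,220,-0.1,0,0,0,19,16,223,-0.1,0,0,0,19,16,223,-0.1,0,0,0,19,16,223,-0.1],
)

```text
time: 2.9
tool_pos: [0.6247, -0.0116, 0.0298]
ee_rot: [3.14, -0.002, 0.442]
wrist_force: [-0.1, 1.1, 0.7]
width: 0.0516
finger_force: 0.0
```

```bash
python3 - <<'E'
from h import *
s=wrist();T,o=tool();print(o['tool_pos'],o['wrist_force'],o['width'])
cv2.imwrite('pics/w2.png',s['color'][:,:,::-1])
E
```

```text
[ 0.62473287 -0.01153721  0.02991676] [ 0.66035652  0.5761416  -0.45311048] 0.05182050517008816
```

View pics/w2.png

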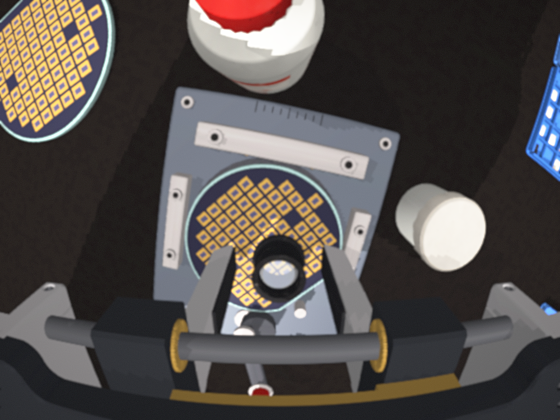

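The wrist view shows the loupe, its top opening at (279,275), centred between the open fingers. The fingers are clear of the wafer.

Call:
arm_command(
  targets=[0,0,0,0,0,0,0.6,0,0,0,0,0,0,0.6,0,0,0,0,0,0,0.6,0,0,0,0,0,0,0.6,0,0,0,0,0,0,0.6,0,0,0,0,0,0,0.6,0,0,0,0,0,-10,0.6,0,0,0,0,0,-30,0.6,0,0,0,0,0,-60,0.6,0,0,0,0,0,-100,0.6,0,0,0,0,0,-100,0.6],
)

```text
time: 4.05
tool_pos: [0.6276, -0.0118, 0.1365]
ee_rot: [3.135, -0.011, 0.442]
wrist_force: [1.6, 0.3, 0.8]
width: 0.0308
finger_force: 29.8
```

Call:
arm_command(
  targets=[0,0,0,2,-20,0,0.6,0,0,0,6,-60,0,0.6,0,0,0,10,-105,0,0.6,0,0,0,15,-150,0,0.6,0,0,0,20,-200,0,0.6,0,0,0,25,-250,0,0.6,0,0,0,29,-295,0,0.6,0,0,0,33,-330,20,0.6,0,0,0,35,-348,40,0.6,0,0,0,35,-353,60,0.6,0,0,0,35,-353,70,0.6,0,0,0,35,-353,75,0.6,0,0,0,35,-353,75,0.6,0,0,0,35,-353,75,0.6],
)

```text
time: 5.45
tool_pos: [0.5051, 0.3224, 0.0543]
ee_rot: [-3.142, -0.001, 0.441]
wrist_force: [1.0, 0.1, -1.2]
width: 0.0306
finger_force: 29.8
```

```bash
python3 - <<'E'
from h import *
s=wrist();T,o=tool();print(o['tool_pos'],o['ee_rot'],o['wrist_force'],o['width'])
cv2.imwrite('pics/w3.png',s['color'][:,:,::-1])
E
```

```text
[0.50540337 0.32243634 0.05461764] [ 3.14155827e+00 -1.97572397e-03  4.40692320e-01] [ 0.74938665  0.1065328  -0.72265627] 0.030560241515712468
```

View pics/w3.png

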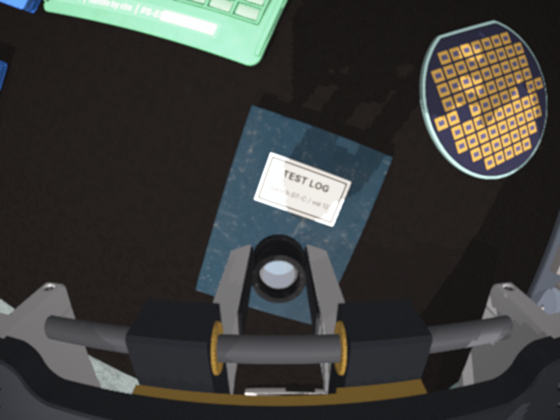

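The loupe is held over the notebook. Its footprint falls near (278,234) and the notebook centre is about (288,219), so it is well inside the edges.

Call:
arm_command(
  targets=[0,0,0,0,0,12,0.6,0,0,0,0,0,22,0.6,0,0,0,0,0,29,0.6,0,0,0,0,0,32,0.6,0,0,0,0,0,33,0.6,0,0,0,0,0,33,0.6,0,0,0,0,0,33,0.6],
)

```text
time: 6.2
tool_pos: [0.5048, 0.3229, 0.0209]
ee_rot: [3.142, -0.001, 0.442]
wrist_force: [-0.5, -0.3, 0.2]
width: 0.0306
finger_force: 29.8
```

Call:
arm_command(
  targets=[0,0,0,0,0,0.7,0.6,0,0,0,0,0,1.3,0.6,0,0,0,0,0,1.3,0.6,0,0,0,0,0,1.3,0.6],
)

```text
time: 6.6
tool_pos: [0.5045, 0.3227, 0.0192]
ee_rot: [3.141, -0.0, 0.442]
wrist_force: [0.1, 0.2, -1.0]
width: 0.0306
finger_force: 29.8
```

Call:
arm_command(
  targets=[0,0,0,0,0,0,0.2,0,0,0,0,0,0,0,0,0,0,0,0,0,-0.2,0,0,0,0,0,0,-0.2,0,0,0,0,0,0,-0.2,0,0,0,0,0,-10,-0.2,0,0,0,0,0,-30,-0.2,0,0,0,0,0,-70,-0.2,0,0,0,0,0,-120,-0.2,0,0,0,0,0,-170,-0.2,0,0,0,0,0,-170,-0.2,0,0,0,0,0,-170,-0.2],
)

```text
time: 7.8
tool_pos: [0.5055, 0.3232, 0.1923]
ee_rot: [-3.142, -0.006, 0.442]
wrist_force: [0.1, 0.1, -0.9]
width: 0.0563
finger_force: 0.0
```

```bash
python3 - <<'E'
from h import *
T,o=tool();print(o['tool_pos'],o['ee_rot'],o['wrist_force'],o['width'])
s=robot.snapshot('side');p=(np.linalg.inv(s['T'])@[.505,.323,.027,1])[:3];u=int(s['cx']+s['fx']*p[0]/p[2]);v=int(s['cy']+s['fy']*p[1]/p[2]);print(u,v)
cv2.imwrite('pics/s3.png',cv2.resize(s['color'][v-60:v+60,u-80:u+80,::-1],None,fx=3,fy=3))
P=cloud(s);k=(abs(P[...,0]-.505)<.03)&(abs(P[...,1]-.323)<.03)&(P[...,2]>.025);print(P[k].mean(0),np.nanpercentile(P[k],98,axis=0),np.nanpercentile(P[k],2,axis=0))
E
```

```text
[0.50546759 0.32318953 0.19232262] [-3.14151329 -0.00564725  0.44184431] [ 0.06387778  0.07234391 -0.94521352] 0.05628806448134197
260 289
[0.50365616 0.33911677 0.35262094] [0.53339685 0.35284103 0.50721805] [0.47533784 0.29947748 0.02944223]
```

View pics/s3.png

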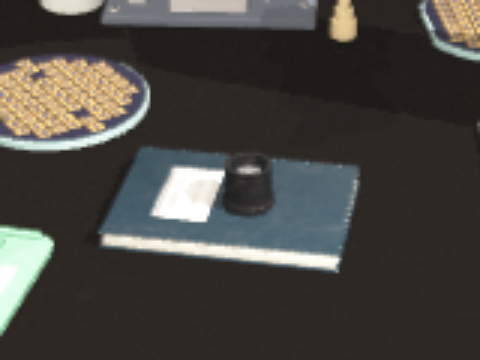

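The side view shows the loupe standing upright on the notebook at (248,185), away from every edge.

Call:
arm_command(
  targets=[0,0,-8,-2,20,-5,0.2,0,0,-16,-5,60,-5,0.2,0,0,-24,-8,100,-5,0.2,0,0,-32,-12,140,-5,0.2,0,0,-40,-15,180,-5,0.2,0,0,-48,-19,220,-5,0.2,0,0,-56,-22,260,-5,0.2,0,0,-64,-26,300,-5,0.2,0,0,-72,-28,330,-5,0.2,0,0,-80,-29.5,344,-5,0.2,0,0,-88,-29.5,344,-5,0.2,0,0,-96,-29.5,344,-5,0.2,0,0,-104,-29.5,344,-5,0.2,0,0,-112,-29.5,344,-5,0.2,0,0,-120,-29.5,344,-5,0.2,0,0,-128,-29.5,344,-5,0.2,0,0,-134.5,-29.5,344,-5,0.2,0,0,-134.5,-29.5,344,-5,0.2,0,0,-134.5,-29.5,344,-5,0.2],
)

```text
time: 9.75
tool_pos: [0.624, -0.0009, 0.1922]
ee_rot: [-3.141, -0.003, 2.787]
wrist_force: [-0.1, -0.6, 0.2]
width: 0.0378
finger_force: 0.0
```

```bash
cat > waf.py <<'E'
from h import *
def wafer(tag,c0=(.6259,-.0001)):
    s=wrist();np.savez(f'pics/{tag}.npz',**s)
    im=rect(s,.022,.54,.72,-.1,.1,3000);cv2.imwrite(f'pics/{tag}.png',im[:,:,::-1])
    hsv=cv2.cvtColor(im,cv2.COLOR_RGB2HSV);mk=cv2.inRange(hsv,(75,30,90),(100,255,255))
    v,u=np.nonzero(mk);X=.72-v/3000;Y=.1-u/3000;c=np.array(c0);a=np.arange(-180,180,4)
    for it in range(6):
        th=np.degrees(np.arctan2(Y-c[1],X-c[0]));rr=np.hypot(X-c[0],Y-c[1]);ok=(rr>.042)&(rr<.056)
        r=np.array([np.percentile(q,95) if len(q:=rr[ok&(th>=x)&(th<x+4)])>6 else np.nan for x in a])
        g=(r>.0488);b=np.radians(a[g]+2);A=np.c_[np.ones(g.sum()),np.cos(b),np.sin(b)]
        c=c+np.linalg.lstsq(A,r[g],rcond=None)[0][1:]
    # flat angle by template correlation
    tmpl=lambda f:np.minimum(.0505,.0452/np.maximum(np.cos(np.radians((a+2-f+180)%360-180)),.01))
    F=np.arange(-180,180,.5);e=[np.nanmean(np.minimum(abs(r-tmpl(f)),.003)) for f in F]
    print(tag,'centre',c.round(4),'flat',F[np.argmin(e)],'err',min(e)*1e3,'n',np.isfinite(r).sum())
    return s,im,c
E
python3 - <<'E'
from waf import *
T,o=tool();print(o['tool_pos'],o['ee_rot'],o['wrist_force'],o['width'])
wafer('w4')
E
```

```text
[ 0.62404604 -0.00085333  0.19216776] [-3.14059495 -0.00344216  2.78685654] [-0.14871629 -0.56815799  0.20738191] 0.03783510435429286
w4 centre [6.248e-01 2.000e-04] flat -115.0 err 0.4353656532791036 n 90
```

View pics/w4.png

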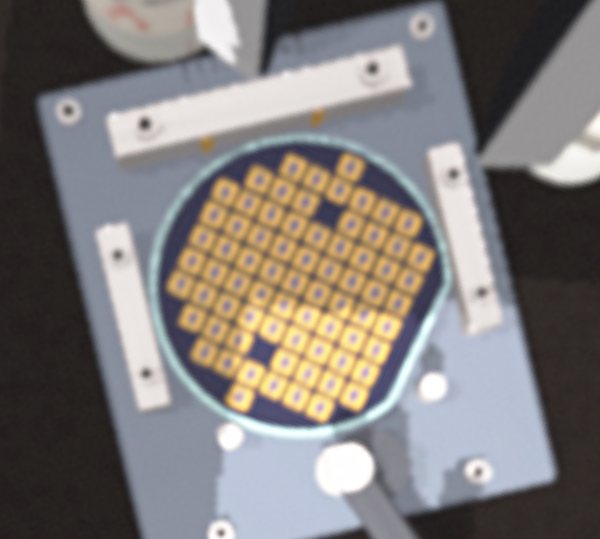

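The orthophoto shows the wafer bare, with the flat chord from (447,290) to (385,408). The flat normal therefore points to about -117°, and it needs about +130.5° to face the bar.

Call:
arm_command(
  targets=[0,0,0,-1,1,40,0.2,0,0,0,-1,1,85,0.2,0,0,0,-1,1,120,0.2,0,0,0,-1,1,145,0.2,0,0,0,-1,1,158,0.2,0,0,0,-1,1,163,0.2,0,0,0,-1,1,165,0.2,0,0,0,-1,1,167,0.2,0,0,0,-1,1,167,0.2,0,0,0,-1,1,167,0.2],
)

```text
time: 10.8
tool_pos: [0.627, -0.0004, 0.0285]
ee_rot: [3.141, 0.002, 2.789]
wrist_force: [0.4, 1.4, 0.2]
width: 0.0379
finger_force: 0.0
```

Call:
arm_command(
  targets=[0,0,0,0,0,1,0.2,0,0,0,0,0,2,0.2,0,0,0,0,0,3,0.2,0,0,0,0,0,3,0.2,0,0,0,0,0,3,0.2],
)

```text
time: 11.3
tool_pos: [0.6261, -0.0004, 0.024]
ee_rot: [-3.141, -0.0, 2.789]
wrist_force: [0.5, 0.7, -0.2]
width: 0.0376
finger_force: 0.0
```

Call:
arm_command(
  targets=[0,0,0,0,0,1,0.2,0,0,0,0,0,2,0.2,0,0,0,0,0,3,0.2,0,0,0,0,0,3,0.2,0,0,0,0,0,3,0.2],
)

```text
time: 11.8
tool_pos: [0.6267, -0.0004, 0.022]
ee_rot: [3.141, 0.001, 2.789]
wrist_force: [-0.3, -0.9, 4.5]
width: 0.0375
finger_force: 1.9
```

Call:
arm_command(
  targets=[0,0,0,0,0,1,0.2,0,0,0,0,0,1.5,0.2,0,0,0,0,0,1.5,0.2,0,0,0,0,0,1.5,0.2],
)

```text
time: 12.2
tool_pos: [0.6268, -0.0004, 0.0203]
ee_rot: [3.141, 0.001, 2.789]
wrist_force: [-0.4, -1.4, 5.9]
width: 0.0377
finger_force: 2.6
```

Call:
arm_command(
  targets=[0,0,-2,0,0,0,0.2,0,0,-5,0,0,0,0.2,0,0,-9,0,0,0,0.2,0,0,-13,0,0,0,0.2,0,0,-17,0,0,0,0.2,0,0,-21,0,0,0,0.2,0,0,-25,0,0,0,0.2,0,0,-29,0,0,0,0.2,0,0,-33,0,0,0,0.2,0,0,-37,0,0,0,0.2,0,0,-41,0,0,0,0.2,0,0,-45,0,0,0,0.2,0,0,-49,0,0,0,0.2,0,0,-53,0,0,0,0.2,0,0,-57,0,0,0,0.2,0,0,-61,0,0,0,0.2,0,0,-64,0,0,0,0.2,0,0,-66,0,0,0,0.2,0,0,-66,0,0,0,0.2],
)

```text
time: 14.1
tool_pos: [0.6268, -0.0004, 0.0203]
ee_rot: [-3.14, 0.001, -2.341]
wrist_force: [0.4, 0.8, 5.7]
width: 0.0376
finger_force: 2.6
```

Call:
arm_command(
  targets=[0,0,0,0,0,-3,0.2,0,0,0,0,0,-8,0.2,0,0,0,0,0,-30,0.2,0,0,8,0,0,-60,0.2,0,0,16,0,0,-100,0.2,0,0,24,0,0,-140,0.2,0,0,32,0,0,-170,0.2,0,0,40,0,0,-170,0.2,0,0,48,0,0,-170,0.2,0,0,56,0,0,-170,0.2,0,0,64,0,0,-170,0.2,0,0,66,0,0,-170,0.2,0,0,66,0,0,-170,0.2,0,0,66,0,0,-170,0.2],
)

```text
time: 15.5
tool_pos: [0.6258, -0.0003, 0.1889]
ee_rot: [-3.141, -0.001, 2.79]
wrist_force: [-0.6, -0.5, 0.5]
width: 0.0375
finger_force: 0.0
```

```bash
python3 - <<'E'
from waf import *
T,o=tool();print(o['tool_pos'],o['ee_rot'],o['wrist_force'],o['width'])
wafer('w5')
E
```

```text
[ 6.25777690e-01 -2.81647145e-04  1.88907215e-01] [-3.14112197e+00 -1.46827472e-03  2.79017715e+00] [-0.55912894 -0.50518271  0.4543293 ] 0.037511617951255107
w5 centre [ 0.6245 -0.0008] flat -52.0 err 0.43956208677226744 n 90
```

View pics/w5.png

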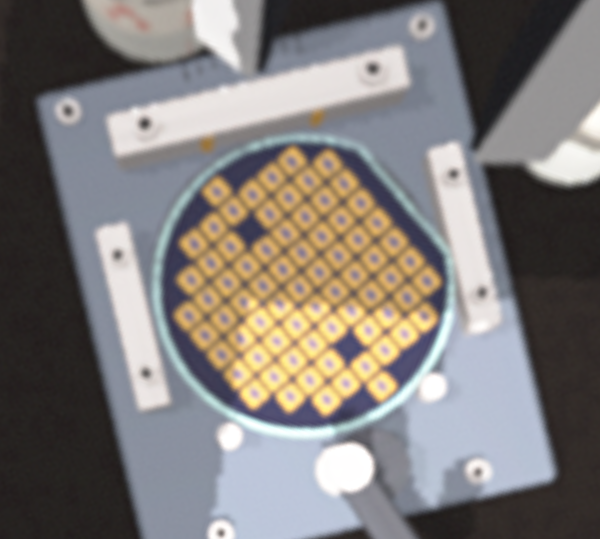

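The flat has turned to the upper right, from (365,150) to (445,248), so its normal is at about -51°. That is the 66° commanded, with no slip. About 64.5° remains.

Call:
arm_command(
  targets=[0,0,0,0,0,40,0.2,0,0,0,0,0,85,0.2,0,0,0,0,0,120,0.2,0,0,0,0,0,145,0.2,0,0,0,0,0,158,0.2,0,0,0,0,0,163,0.2,0,0,0,0,0,166,0.2,0,0,0,0,0,168,0.2,0,0,0,0,0,169,0.2,0,0,0,0,0,170,0.2,0,0,0,0,0,170,0.2,0,0,0,0,0,170,0.2],
)

```text
time: 16.75
tool_pos: [0.6274, -0.0005, 0.0213]
ee_rot: [3.141, 0.003, 2.789]
wrist_force: [-0.5, -0.2, 4.5]
width: 0.0377
finger_force: 2.2
```

Call:
arm_command(
  targets=[0,0,-2,0,0,0,0.2,0,0,-5,0,0,0,0.2,0,0,-9,0,0,0,0.2,0,0,-13,0,0,0,0.2,0,0,-17,0,0,0,0.2,0,0,-21,0,0,0,0.2,0,0,-25,0,0,0,0.2,0,0,-29,0,0,0,0.2,0,0,-33,0,0,0,0.2,0,0,-37,0,0,0,0.2,0,0,-41,0,0,0,0.2,0,0,-45,0,0,0,0.2,0,0,-49,0,0,0,0.2,0,0,-53,0,0,0,0.2,0,0,-57,0,0,0,0.2,0,0,-60,0,0,0,0.2,0,0,-63,0,0,0,0.2,0,0,-64.5,0,0,0,0.2,0,0,-64.5,0,0,0,0.2],
)

```text
time: 18.65
tool_pos: [0.6264, 0.0009, 0.0205]
ee_rot: [3.141, 0.002, -2.367]
wrist_force: [-1.6, 2.8, 4.9]
width: 0.0373
finger_force: 2.5
```

Call:
arm_command(
  targets=[0,0,0,0,0,-3,0.2,0,0,0,0,0,-8,0.2,0,0,0,0,0,-30,0.2,0,0,8,0,0,-60,0.2,0,0,16,0,0,-100,0.2,0,0,24,0,0,-140,0.2,0,0,32,0,0,-170,0.2,0,0,40,0,0,-170,0.2,0,0,48,0,0,-170,0.2,0,0,56,0,0,-170,0.2,0,0,64,0,0,-170,0.2,0,0,64.5,0,0,-170,0.2,0,0,64.5,0,0,-170,0.2,0,0,64.5,0,0,-170,0.2],
)

```text
time: 20.05
tool_pos: [0.626, -0.0006, 0.1894]
ee_rot: [-3.141, -0.0, 2.791]
wrist_force: [-0.6, 1.3, 0.0]
width: 0.0377
finger_force: 0.0
```

```bash
python3 - <<'E'
from waf import *
T,o=tool();print(o['time'],o['tool_pos'],o['ee_rot'],o['wrist_force'],o['width'])
wafer('w6')
E
```

```text
20.05 [ 6.26047187e-01 -6.10868080e-04  1.89385156e-01] [-3.14105609e+00 -3.84818164e-04  2.79089543e+00] [-0.55048101  1.31020464  0.02855189] 0.03767892653176565
w6 centre [ 0.6249 -0.0009] flat 15.5 err 0.4522016321129087 n 90
```

View pics/w6.png

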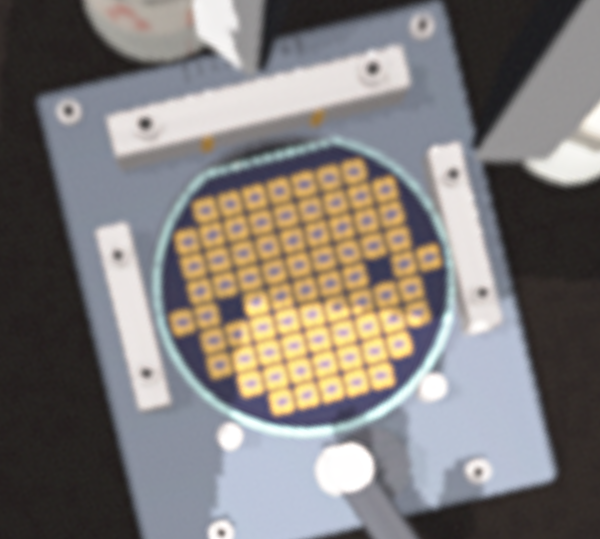

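The die rows slope from (207,210) to (355,171), parallel to the bar edge within about 1–2°, so the flat faces the bar. Next is the lever.

Call:
arm_command(
  targets=[0,0,8,10,-9,0,0.3,0,0,16,25,-22,0,0.3,0,0,24,45,-40,0,0.3,0,0,32,65,-58,10,0.3,0,0,40,80,-72,20,0.3,0,0,48,90,-81,30,0.3,0,0,56,90,-81,40,0.3,0,0,64,90,-81,50,0.3,0,0,72,90,-81,60,0.3,0,0,80,90,-81,60,0.3,0,0,88,90,-81,60,0.3,0,0,96,90,-81,60,0.3,0,0,104,90,-81,60,0.3,0,0,112,90,-81,60,0.3,0,0,120,90,-81,60,0.3,0,0,128,90,-81,60,0.3,0,0,128,90,-81,60,0.3,0,0,128,90,-81,60,0.3],
)

```text
time: 21.9
tool_pos: [0.5137, -0.0453, 0.1297]
ee_rot: [3.141, 0.0, 0.559]
wrist_force: [-0.4, 0.8, -0.6]
width: 0.0329
finger_force: 0.0
```

```bash
cat > knob.py <<'E'
from h import *
def knob(tag):
    T,o=tool();print(o['time'],o['tool_pos'].round(4),o['ee_rot'].round(3),o['wrist_force'].round(1),o['width'])
    s=wrist();im=rect(s,.059,.44,.68,-.14,.1,2500);cv2.imwrite(f'pics/{tag}.png',im[:,:,::-1])
    h=cv2.cvtColor(im,cv2.COLOR_RGB2HSV);m=cv2.inRange(h,(0,150,60),(8,255,255))|cv2.inRange(h,(172,150,60),(180,255,255))
    n,l,st,ce=cv2.connectedComponentsWithStats(m)
    for i in range(1,n):
        if st[i,4]>150:
            print('red h=.059: centroid',(.68-ce[i][1]/2500).round(4),(.1-ce[i][0]/2500).round(4),'x',.68-(st[i,1]+st[i,3])/2500,.68-st[i,1]/2500,'y',.1-(st[i,0]+st[i,2])/2500,.1-st[i,0]/2500)
    print('cam',s['T'][:3,3])
if __name__=='__main__':
    import sys;knob(sys.argv[1])
E
python3 knob.py k1
```

```text
21.9 [ 0.5137 -0.0453  0.1297] [3.141 0.    0.559] [-0.4  0.8 -0.6] 0.03286338962959825
red h=.059: centroid 0.5162 -0.047 x 0.5068 0.5256000000000001 y -0.05559999999999998 -0.039199999999999985
cam [ 0.58331708 -0.00135381  0.30904982]
```

View pics/k1.png

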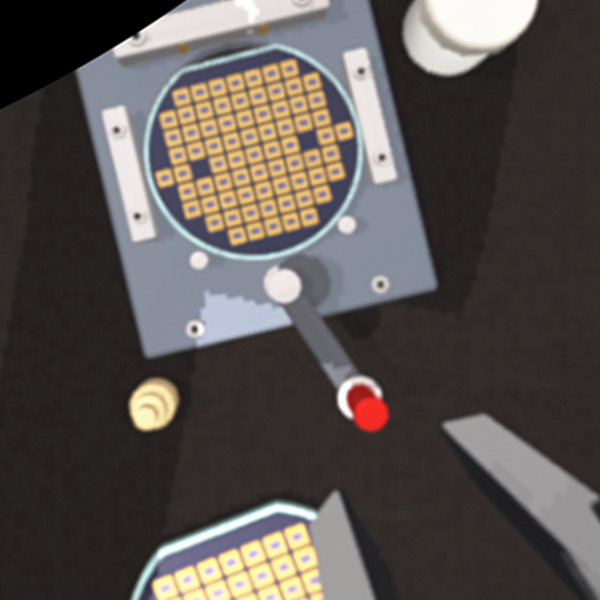

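The top of the red knob is at (370,413), i.e. world (0.515,-0.048), so the lever bears -146° from the pivot. The adapter at (153,405) is clear of the fingers.

Call:
arm_command(
  targets=[0,0,-2,0,3,20,0.3,0,0,-2,0,3,45,0.3,0,0,-2,0,3,65,0.3,0,0,-2,0,3,80,0.3,0,0,-2,0,3,88,0.3,0,0,-2,0,3,91,0.4,0,0,-2,0,3,91,0.6,0,0,-2,0,3,91,0.64,0,0,-2,0,3,91,0.64,0,0,-2,0,3,91,0.64,0,0,-2,0,3,91,0.64],
)

```text
time: 23.05
tool_pos: [0.5156, -0.0479, 0.0392]
ee_rot: [3.141, -0.001, 0.59]
wrist_force: [-0.0, 0.1, 0.1]
width: 0.0169
finger_force: 0.0
```

Call:
arm_command(
  targets=[0,0,-3,0.1,3.1,0,0.64,0,0,-6,0.3,6.3,0,0.64,0,0,-10,0.9,10.4,0,0.64,0,0,-15,2,15.5,0,0.64,0,0,-20,3.6,20.5,0,0.64,0,0,-25,5.6,25.4,0,0.64,0,0,-30,8,30,0,0.64,0,0,-35,10.9,34.4,0,0.64,0,0,-40,14,38.6,0,0.64,0,0,-45,17.6,42.4,0,0.64,0,0,-50,21.4,46,0,0.64,0,0,-50,21.4,46,0,0.64],
)

```text
time: 24.25
tool_pos: [0.5591, -0.0742, 0.0387]
ee_rot: [3.141, 0.0, 1.463]
wrist_force: [-0.0, 0.3, -0.5]
width: 0.0168
finger_force: 0.0
```

Call:
arm_command(
  targets=[0,0,-3,0.1,3.1,0,0.64,0,0,-6,0.3,6.3,0,0.64,0,0,-10,0.9,10.4,0,0.64,0,0,-14,1.8,14.5,0,0.64,0,0,-18,2.9,18.5,0,0.64,0,0,-22,4.4,22.5,0,0.64,0,0,-26,6.1,26.3,0,0.64,0,0,-30,8,30,0,0.64,0,0,-34,10.3,33.6,0,0.64,0,0,-38,12.7,36.9,0,0.64,0,0,-42,15.4,40.1,0,0.64,0,0,-42,15.4,40.1,0,0.64],
)

```text
time: 25.45
tool_pos: [0.6003, -0.063, 0.0386]
ee_rot: [-3.142, 0.0, 2.194]
wrist_force: [-0.1, -0.1, 0.7]
width: 0.0167
finger_force: 0.0
```

Call:
arm_command(
  targets=[0,0,-2,0,2.1,0,0.64,0,0,-4,0.1,4.2,0,0.64,0,0,-6,0.3,6.3,0,0.64,0,0,-7,0.4,7.3,0,0.64,0,0,-7,0.4,7.3,0,0.64],
)

```text
time: 25.95
tool_pos: [0.6057, -0.0586, 0.0386]
ee_rot: [-3.141, -0.0, 2.316]
wrist_force: [0.2, -0.3, -0.2]
width: 0.0168
finger_force: 0.2
```

Call:
arm_command(
  targets=[0,0,-1,0,1,0,0.64,0,0,-1,0,2,0,0.64,0,0,-1,0,2,0,0.64],
)

```text
time: 26.25
tool_pos: [0.6072, -0.0574, 0.0386]
ee_rot: [-3.141, -0.0, 2.335]
wrist_force: [-0.2, -0.6, 0.3]
width: 0.0167
finger_force: 0.7
```

Call:
arm_command(
  targets=[0,0,0,0,1,0,0.64,0,0,0,0.1,2,0,0.64,0,0,0,0.1,2,0,0.64],
)

```text
time: 26.55
tool_pos: [0.6074, -0.0572, 0.0385]
ee_rot: [-3.137, -0.0, 2.335]
wrist_force: [-4.1, -4.1, 1.8]
width: 0.0168
finger_force: 3.1
```

Call:
arm_command(
  targets=[0,0,0,0,1,0,0.64,0,0,0,0.1,2,0,0.64,0,0,0,0.1,2,0,0.64],
)

```text
time: 26.85
tool_pos: [0.6075, -0.0572, 0.0385]
ee_rot: [-3.133, -0.001, 2.334]
wrist_force: [-7.7, -8.1, 3.4]
width: 0.0171
finger_force: 5.2
```

Hard contact at 11 N with no further travel, so the lever is at its stop. Backing off, opening and rising for a look.

Call:
arm_command(
  targets=[0,0,0,0,-2,0,0.64,0,0,0,0,-5,0,0.64,0,0,0,0,-5,0,0.5,0,0,0,0,-5,0,0.3,0,0,0,0,-5,0,0.3,0,0,0,0,-5,-15,0.3,0,0,0,0,-5,-40,0.3,0,0,0,10,-5,-80,0.3,0,0,0,20,-5,-120,0.3,0,0,0,20,-5,-160,0.3,0,0,0,20,-5,-160,0.3,0,0,0,20,-5,-160,0.3],
)

```text
time: 28.05
tool_pos: [0.5936, -0.0433, 0.2014]
ee_rot: [3.139, 0.004, 2.336]
wrist_force: [0.4, 0.3, -0.1]
width: 0.0333
finger_force: 0.0
```

```bash
python3 knob.py k2; python3 - <<'E'
from waf import *
s,im,c=wafer('w7',(.633,.0015))
j=np.array([np.cos(np.radians(13.46)),np.sin(np.radians(13.46))]);print('off from jig centre',(c-[.6338,.0017])@j,'x')
E
```

```text
28.05 [ 0.5936 -0.0433  0.2014] [3.139 0.004 2.336] [ 0.4  0.3 -0.1] 0.03328019922884888
red h=.059: centroid 0.6028 -0.0566 x 0.5944 0.6104 y -0.066 -0.04799999999999999
cam [0.53508555 0.01665052 0.38034727]
w7 centre [0.6326 0.0026] flat 10.5 err 0.4767687048021203 n 89
off from jig centre -0.0009679024174913426 x
```

View pics/w7.png

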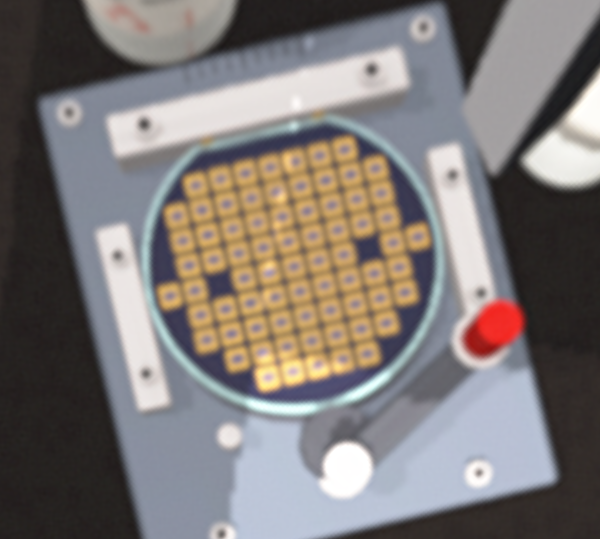

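The flat lies along the bar from (195,148) to (335,118), touching both brass buttons, and the die rows slope 13.6° against the jig's 13.5°. The red knob is at the closed position (498,322), matching the predicted stop.

```bash
python3 -c "
from bench import robot
print(robot.close_job())"
```

```text
the job is handed in; nothing more can be done
None
```

The job is handed in: the loupe stands upright on the notebook, the wafer's flat is clamped flush against the bar with the cam lever at its stop, and the bottle, jar and adapter were left alone (28 s of 72 s used).

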